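Zero the bench readout with the stylus

ROBOT

A 7-joint arm with a two-finger parallel gripper is mounted at the origin on a cart in front of the work surface, level with it; the furniture and walls round the work are solid. World frame = base frame: x ahead of the robot, y to its left, z up, the work surface at z = 0. Lengths are in mm, angles in rad, forces in N, time in s.
With the tool pointing down it reaches from about 425 to 875 mm from the base axis. Payload 8.4 kg.
Tool frame: the origin (TCP) lies midway between the tips of the shut fingers; the grasp point (between the pads) lies 19 mm behind it; z points along the fingers, y is the line along which they close (so a half turn about z gives the same grasp; the last joint's range is limited). The gripper opens to 87 mm and grips with 3 to 60 N. Pads are 19 mm wide; open, the fingers measure 117 mm over their backs; the gripper's body (75 mm by 190 mm) begins 51 mm behind the grasp point.
Start: joints at [-1.428, 0.333, 0.04, 1.465, -0.013, 1.343, -0.059], TCP at [155.646, 631.061, 222.546] pointing down, gripper open.
Joint ranges: [-2.58, 2.58], [-0.38, 2.09], [-1.3, 1.39], [0.25, 2.4], [-1.5, 4.64], [0.08, 2.09], [-2.65, 2.65]. Speed limits (rad/s): [2.22, 2.22, 2.79, 2.79, 3.14, 3.14, 3.14].

INTERFACE

Orientations are given as a rotation vector (axis times angle).
In Python, from station import robot gives the robot as it stands.
- The arm moves only by the tool carry_out, never from a script. Its argument "targets" is a list of rows, each an object of numbers: "hand": the finger opening in mm, from 0 to 87; "tx", "ty", "tz": the shift along the tool's x, y, z each as a share of 4 cm, from -1 to 1; "ax", "ay", "az": the turn, a rotation vector about the tool's x, y, z each as a share of 4 degrees, from -1 to 1. In form: [{"hand": .., "tx": .., "ty": .., "tz": .., "ax": .., "ay": .., "az": ..}, ...]. A call has 1 to 20 rows; each row shifts and turns the commanded pose from where the row before left it, along the tool's axes as they then stand; what a row does not reach is not made up. A row lasts 1/12 s, in which the tool goes at most 41.7 mm and 7.16 degrees, less where a joint would pass 70% of its speed; a pose out of reach is approached as far as the arm can. A call with a number of a shift or a turn outside -1 to 1 is refused whole. A call with a gripper value outside its range is refused whole. The fingers move at their own pace and stop on an object; the grip force is fixed at half the most. Time passes only in rows, so rows that do not move let the fingers close. It gives the time, the measured TCP pose, the force, the opening and the grip force at its end, in the units of the state.
- robot.read_state(): the state, without advancing time (a new reading comes with each control period).
- robot.capture(name): name is "scene" or "top" or "wrist"; returns the picture (420x560x3 uint8, blue, green, red); there is no depth.
- robot.camera_info(name): a dict with "mtx" (3x3 intrinsics, pixels), "D" ([k1, k2, p1, p2, k3] as OpenCV has them; the pictures are not rectified), "cam_to_world" (4x4, takes a point from camera to world coordinates); the wrist camera has in their place "tool_from_camera" (4x4, takes a point from camera to tool coordinates, whose origin is the TCP and whose axes are the flange's). Camera axes: x right, y down, z forward; pixel columns grow to the right and rows downward; lengths in mm; the calibration is good to about 2 mm. A picture is of the moment at which its call begins: read the wrist's pose just before it. camera_info takes no time and is no camera call.
- robot.sign_off(): hands the job in; it is judged then, once.
The state is a dict: "time_s": time; "joints": joint angles; "joint_velocities": joint speeds; "joint_torque": joint torques, N m; "tcp_pos": TCP position; "tool_rot": TCP orientation; "wrist_force": force on the tool from outside, world axes, zero at the start; "ft_torque": the same for the moment, N m; "finger_gap": opening from 0.0 (shut) to 1.0 (fully open); "grasp_force": force on a finger pad.
Only numpy, scipy, OpenCV 4.12 (cv2) and the standard library are available. Lean on these libraries where they do the work, as an engineer would, in place of code of your own. Each camera call takes 0.05 s, during which the arm holds its last target. There are 200 camera calls.

TASK

Zero the bench readout: lift the steel stylus out of its stand, push its tip into the small recessed button nearest the display until the button is fully down, and hold it there about half a second. Press it only with the stylus, and leave the other recessed button, at the far end from the display, alone. Then put the stylus back in its stand, tip down and seated on its collar, and let go.

Things in the scene. Friction and masses are not known exactly. Their poses are not given: they have to be found in the camera images.
- stylus: Loose steel stylus, about 0.15 kg, 116 mm long, round, standing in the stand tip down. Origin: on its axis in the underside of its collar; z points from tip to handle. Collar 40 mm in diameter, z 0 to +6 mm. Handle to grip: 16 mm in diameter, dark, z +6 to +68 mm (its top end). Shank 10 mm in diameter, narrowing to a 7 mm pin from z -24 mm down to the flat tip at z -48 mm.
- stylus_tip (a point): Centre of the stylus tip, on its axis 48 mm below the underside of the collar.
- stand_hole (a point): Fixed stand: grey block 62 x 62 mm on a dark foot plate. This point: centre of the mouth of its one vertical hole, in the top face 58 mm above the work surface; z up. Hole 24 mm in diameter, 52 mm deep, 4 mm chamfer. The seated stylus rests with its collar's underside on the top face (up to 7 mm sideways play), its origin at the height of this point.
- readout: Bench readout: fixed grey instrument box, 190 mm along its y, 110 mm along x, 46 mm high. Origin: centre of its underside, z up. A black-framed display, 74 mm along y, fills the +y end of its flat top. On the rest of the top are two like round wells on the line x = 0: the one to press at y -12 mm, near the display; the one to leave alone at y -70 mm. A flat black spring button lies in each.
- zero_well (a point): Centre of the mouth of the well to press, level with the readout's top face; z up. The well is 22 mm in diameter with a 4 mm chamfer. The face of its button, 19 mm in diameter, lies 12 mm below this point when up, 18 mm below when fully down.
- zero_button (a joint): Travel of the button to press, in m: 0 up, 0.006 fully down. It springs back; it needs about 1.8 N to start and 4.5 N to be fully down, then meets a hard stop.
- other_button (a joint): Travel of the other button, same make, in m: 0 up, 0.006 fully down. To be left at 0.
There are look-alikes about, which are no part of the job. Several things have the shape of the stylus; the one meant has the colours described above.

How it is judged:
By the outcome, as a careful person would: the job done as asked, in the order asked, and still so for the second after the job is handed in, with the robot touching nothing.
It also fails if it takes over 54 s, if anything falls off the work surface, if the arm or the gripper's body presses on something with over 40 N, if the wrist force passes 120 N, or if a joint passes its speed limit or range.

## Working session

There is one attempt and no reset: what is moved stays moved. The work goes in short steps, Python scripts to look and compute and a tool call to move; the robot and the scene stay as the last step left them, time stands still between calls to the robot, and variables do not carry over. Pictures are saved under pics/ and viewed, at most 10 in all, crops included, and the job is handed in when it is done.

Besides the shell and the picture viewer there is one more tool, called after "Request:" as name(argument=value, ...), one argument or row to a line, values as JSON. carry_out: Moves the arm, as the interface text tells. Its arguments: {"type":"object","properties":{"targets":{"type":"array","items":{"type":"object","properties":{"hand":{"type":"number"},"tx":{"type":"number","minimum":-1,"maximum":1},"ty":{"type":"number","minimum":-1,"maximum":1},"tz":{"type":"number","minimum":-1,"maximum":1},"ax":{"type":"number","minimum":-1,"maximum":1},"ay":{"type":"number","minimum":-1,"maximum":1},"az":{"type":"number","minimum":-1,"maximum":1}}}}},"required":["targets"]}

```bash
mkdir -p pics; cat > h.py <<'E'
import numpy as np,cv2
from scipy.spatial.transform import Rotation as R
from station import robot
def T(name,st=None):
    i=robot.camera_info(name)
    if name!="wrist": return i,np.array(i["cam_to_world"])
    st=st or robot.read_state()
    M=np.eye(4);M[:3,:3]=R.from_rotvec(st["tool_rot"]).as_matrix();M[:3,3]=st["tcp_pos"]
    return i,M@np.array(i["tool_from_camera"])
def px2w(name,uv,z,st=None):
    i,M=T(name,st)
    n=cv2.undistortPoints(np.array([[uv]],float),np.array(i["mtx"]),np.array(i["D"]))[0,0]
    d=M[:3,:3]@[n[0],n[1],1];o=M[:3,3]
    return o+d*(z-o[2])/d[2]
def w2px(name,p,st=None):
    i,M=T(name,st);c=np.linalg.inv(M)
    return cv2.projectPoints((c[:3,:3]@p+c[:3,3]).reshape(1,3),np.zeros(3),np.zeros(3),np.array(i["mtx"]),np.array(i["D"]))[0].ravel()
E
python3 - <<'E'
from h import *
s=robot.read_state();print(s)
a=robot.capture("scene");b=robot.capture("top");cv2.imwrite("pics/s.png",a);cv2.imwrite("pics/t.png",b)
for n in("scene","top"):print(T(n)[1].round(2))
E
```

```text
{'time_s': 0.0, 'joints': array([-1.4281858 ,  0.33389353,  0.03983429,  1.46625553, -0.01338756,
        1.34329914, -0.05851434]), 'joint_velocities': array([ 5.13153342e-05, -1.73352299e-03, -6.07249306e-04, -6.10491350e-05,
        8.53977709e-05,  1.55372624e-03, -1.81851623e-03]), 'joint_torque': array([ 1.04252103e-03, -6.56365585e+01,  1.33628089e+00, -4.03799558e+01,
       -5.95559506e-02,  4.49987710e-02,  1.77847737e-04]), 'tcp_pos': array([155.54751561, 630.63741395, 221.67766486]), 'tool_rot': array([-3.78886223e-01, -3.11857452e+00,  2.49406461e-03]), 'wrist_force': array([-0.74347861,  0.03847396,  0.2929076 ]), 'ft_torque': array([-0.02803488, -0.05219788,  0.01348557]), 'grasp_force': 0.0, 'finger_gap': 0.9979820334040655}
[[ 6.6000e-01 -5.7000e-01  4.9000e-01  1.7710e+01]
 [-7.5000e-01 -5.2000e-01  4.1000e-01 -4.1388e+02]
 [ 2.0000e-02 -6.4000e-01 -7.7000e-01  8.0248e+02]
 [ 0.0000e+00  0.0000e+00  0.0000e+00  1.0000e+00]]
[[-1.00000e-02 -9.90000e-01  1.10000e-01  3.59060e+02]
 [-1.00000e+00  2.00000e-02  1.00000e-02 -5.09700e+01]
 [-2.00000e-02 -1.10000e-01 -9.90000e-01  1.34641e+03]
 [ 0.00000e+00  0.00000e+00  0.00000e+00  1.00000e+00]]
```

View pics/s.png

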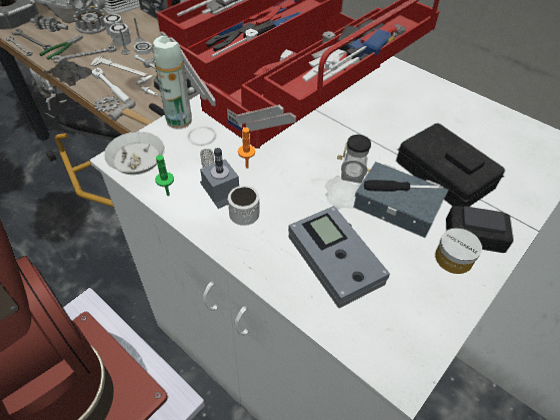

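View pics/t.png

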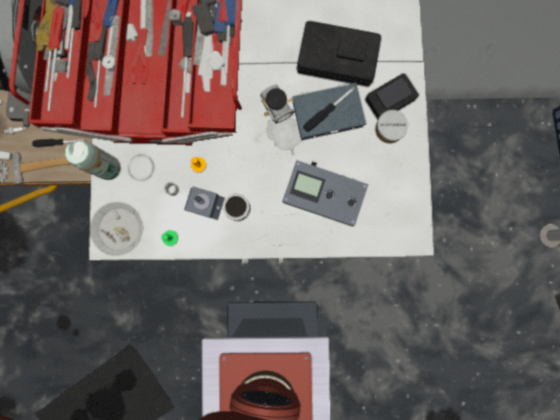

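The stylus stands in the grey block at scene (219,160) and top (202,202). The readout's display is at top (308,183), with the wells towards (350,201). The green and orange styli are look-alikes. I'll enlarge these areas.

```bash
python3 - <<'E'
from h import *
b=cv2.imread("pics/t.png");a=cv2.imread("pics/s.png")
f=lambda m,x,y,w,h,k:cv2.resize(m[y:y+h,x:x+w],None,fx=k,fy=k,interpolation=cv2.INTER_CUBIC)
A=np.vstack([f(b,175,150,200,75,4),f(a,190,130,200,75,4)])
cv2.imwrite("pics/c.png",A)
E
```

```text
(no output)
```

View pics/c.png

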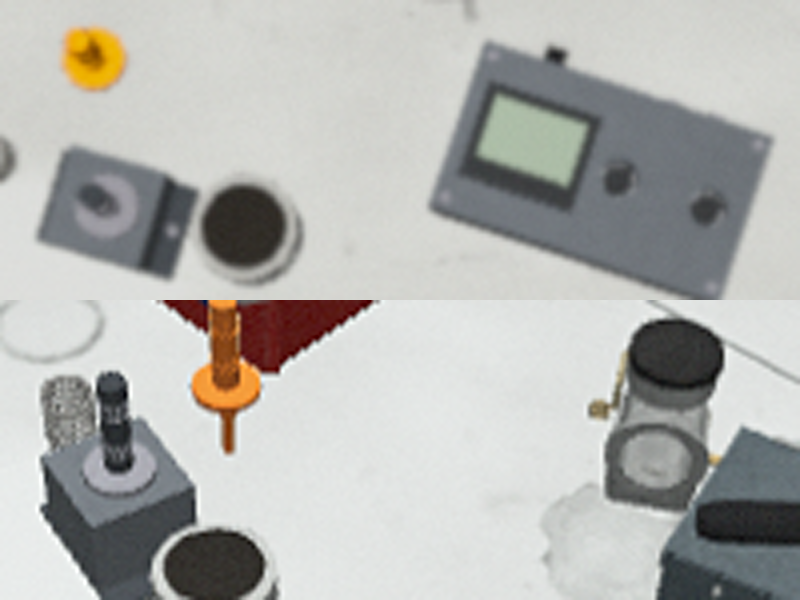

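Collar centre is at top px (201.2,201.5), handle top at (197,198.5), the well to press at (329.5,194.5) and the other well at (351.7,201.7). In the scene view the handle top is at (218,149) and the collar at (220,165).

```bash
python3 - <<'E'
from h import *
P=lambda *a:print(px2w(*a).round(1))
P("top",(201.25,201.5),64);P("top",(197,198.5),126);P("scene",(190+119/4,130+168/4),64);P("scene",(190+111/4,130+76/4),129)
z=px2w("top",(329.5,194.5),46);o=px2w("top",(351.75,201.75),46);print(z,o,np.linalg.norm(z-o),np.degrees(np.arctan2(*(z-o)[1::-1])))
C=[px2w("top",(175+u/4,150+v/4),46) for u,v in((487,42),(772,138),(722,300),(430,210))];print(np.round(C,1),np.mean(C,0))
S=[px2w("top",(175+u/4,150+v/4),58) for u,v in((70,147),(168,177),(142,267),(38,240))];print(np.round(S,1),np.mean(S,0))
print(R.from_rotvec(robot.read_state()["tool_rot"]).as_matrix().round(3))
print(T("wrist")[0])
E
```

```text
[489.7 150.5  64. ]
[490.6 150.8 126. ]
[491.1 146.6  64. ]
[492.9 147.5 129. ]
[ 504.16931365 -165.23908788   46.        ] [ 485.27861663 -219.88884311   46.        ] 57.82260960057376 70.93134626558744
[[ 590.8  -85.7   46. ]
 [ 527.7 -261.6   46. ]
 [ 427.6 -227.5   46. ]
 [ 486.   -48.5   46. ]] [ 508.04302007 -155.82872839   46.        ]
[[527.3 173.3  58. ]
 [507.7 112.5  58. ]
 [452.4 128.6  58. ]
 [469.9 192.9  58. ]] [489.30042456 151.83246045  58.        ]
[[-0.971  0.239 -0.   ]
 [ 0.239  0.971 -0.001]
 [-0.    -0.001 -1.   ]]
{'mtx': array([[291.36873903,   0.        , 281.86944214],
       [  0.        , 291.36873903, 208.52418031],
       [  0.        ,   0.        ,   1.        ]]), 'D': array([-0.01809739,  0.        ,  0.        ,  0.        ,  0.        ]), 'tool_from_camera': array([[ 1.88761193e-05, -9.59514539e-01, -2.81659101e-01,
         7.86126402e+01],
       [ 9.99999934e-01,  1.20465712e-04, -3.43367155e-04,
         5.05044326e-03],
       [ 3.63396042e-04, -2.81659076e-01,  9.59514478e-01,
        -1.61947618e+02],
       [ 0.00000000e+00,  0.00000000e+00,  0.00000000e+00,
         1.00000000e+00]])}
```

Request:
carry_out(
  targets=[
    {"tx": -0.3, "ty": -0.26, "hand": 87},
    {"tx": -0.65, "ty": -0.57},
    {"tx": -0.69, "ty": -0.605},
    {"tx": -0.69, "ty": -0.605},
    {"tx": -0.69, "ty": -0.605},
    {"tx": -0.69, "ty": -0.605},
    {"tx": -0.69, "ty": -0.605},
    {"tx": -0.69, "ty": -0.605},
    {"tx": -0.69, "ty": -0.605},
    {"tx": -0.69, "ty": -0.605},
    {"tx": -0.69, "ty": -0.605},
    {"tx": -0.69, "ty": -0.605},
    {"tx": -0.69, "ty": -0.605},
    {"tx": -0.69, "ty": -0.605},
    {"tx": -0.69, "ty": -0.605},
    {"tx": -0.65, "ty": -0.57},
    {"tx": -0.3, "ty": -0.26},
    {"tx": -0.1, "ty": -0.1},
    {},
    {},
  ],
)

```text
invalid input at $.targets[0]: expected keys hand, tx, ty, tz, ax, ay, az
```

```bash
python3 - <<'E'
from h import *
s=robot.read_state();print(s["time_s"],s["tcp_pos"],s["tool_rot"],s["wrist_force"],s["joints"].round(2))
cv2.imwrite("pics/w1.png",robot.capture("wrist"))
E
```

```text
0.1 [155.54811669 630.68600077 221.76818511] [-3.78866826e-01 -3.11856962e+00  2.20988061e-03] [ 0.67935788 -0.02593011  0.36134161] [-1.43  0.33  0.04  1.47 -0.01  1.34 -0.06]
```

View pics/w1.png

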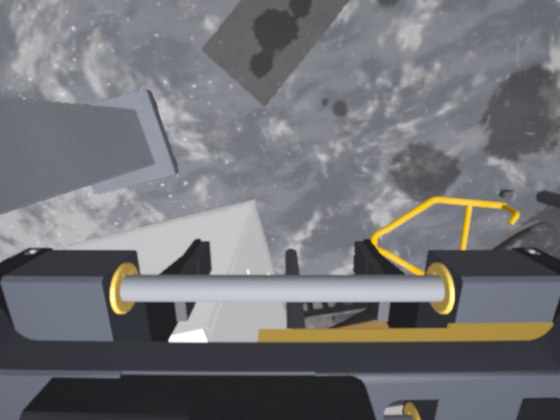

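All keys are required. The picture only shows the floor beside the table, with the fingers at about (190,265) and (370,265), because the arm has not moved.

Request:
carry_out(
  targets=[
    {"hand": 87, "tx": -0.3, "ty": -0.26, "tz": 0, "ax": 0, "ay": 0, "az": 0},
    {"hand": 87, "tx": -0.65, "ty": -0.57, "tz": 0, "ax": 0, "ay": 0, "az": 0},
    {"hand": 87, "tx": -0.69, "ty": -0.605, "tz": 0, "ax": 0, "ay": 0, "az": 0},
    {"hand": 87, "tx": -0.69, "ty": -0.605, "tz": 0, "ax": 0, "ay": 0, "az": 0},
    {"hand": 87, "tx": -0.69, "ty": -0.605, "tz": 0, "ax": 0, "ay": 0, "az": 0},
    {"hand": 87, "tx": -0.69, "ty": -0.605, "tz": 0, "ax": 0, "ay": 0, "az": 0},
    {"hand": 87, "tx": -0.69, "ty": -0.605, "tz": 0, "ax": 0, "ay": 0, "az": 0},
    {"hand": 87, "tx": -0.69, "ty": -0.605, "tz": 0, "ax": 0, "ay": 0, "az": 0},
    {"hand": 87, "tx": -0.69, "ty": -0.605, "tz": 0, "ax": 0, "ay": 0, "az": 0},
    {"hand": 87, "tx": -0.69, "ty": -0.605, "tz": 0, "ax": 0, "ay": 0, "az": 0},
    {"hand": 87, "tx": -0.69, "ty": -0.605, "tz": 0, "ax": 0, "ay": 0, "az": 0},
    {"hand": 87, "tx": -0.69, "ty": -0.605, "tz": 0, "ax": 0, "ay": 0, "az": 0},
    {"hand": 87, "tx": -0.69, "ty": -0.605, "tz": 0, "ax": 0, "ay": 0, "az": 0},
    {"hand": 87, "tx": -0.69, "ty": -0.605, "tz": 0, "ax": 0, "ay": 0, "az": 0},
    {"hand": 87, "tx": -0.69, "ty": -0.605, "tz": 0, "ax": 0, "ay": 0, "az": 0},
    {"hand": 87, "tx": -0.65, "ty": -0.57, "tz": 0, "ax": 0, "ay": 0, "az": 0},
    {"hand": 87, "tx": -0.3, "ty": -0.26, "tz": 0, "ax": 0, "ay": 0, "az": 0},
    {"hand": 87, "tx": -0.1, "ty": -0.1, "tz": 0, "ax": 0, "ay": 0, "az": 0},
    {"hand": 87, "tx": 0, "ty": 0, "tz": 0, "ax": 0, "ay": 0, "az": 0},
  ],
)

```text
time_s: 1.73
tcp_pos: [489.9, 150.9, 222.4]
tool_rot: [-0.383, -3.118, 0.001]
wrist_force: [-0.5, -0.4, 0.7]
finger_gap: 0.997
grasp_force: 0.0
```

```bash
python3 - <<'E'
from h import *
s=robot.read_state();print(s["time_s"],s["tcp_pos"],s["tool_rot"],s["wrist_force"],s["joints"].round(2))
cv2.imwrite("pics/w2.png",robot.capture("wrist"))
E
```

```text
1.7333 [489.89441572 150.87525113 222.41126291] [-3.83120489e-01 -3.11798577e+00  6.07169924e-04] [-0.49238962 -0.35400885  0.70964727] [-0.85  0.04  0.49  1.82 -0.02  1.29  0.96]
```

View pics/w2.png

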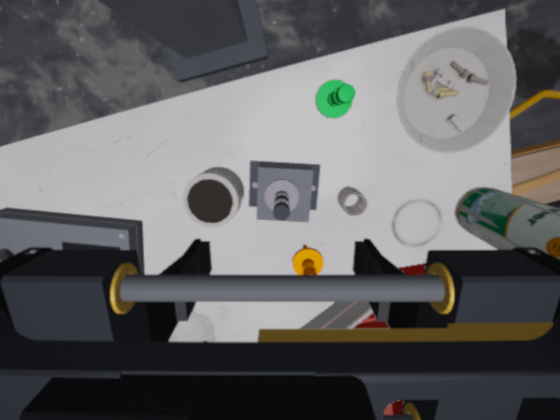

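The stylus collar is centred at about (282,194), and the handle top at about (283,211). The cup is at (211,198), and the orange look-alike at (308,262) is clear of the fingers.

```bash
python3 - <<'E'
from h import *
s=robot.read_state()
for uv,z in(((282,194),64),((283,211),126)):print(px2w("wrist",uv,z,s).round(1))
for uv in((257,166),(312,166),(311,221),(257,221)):print(px2w("wrist",uv,58,s).round(1))
print(px2w("top",(329.5,194.5),46),w2px("wrist",np.array([490,150,126.]),s))
a=cv2.imread("pics/w2.png")[150:240,170:330];cv2.imwrite("pics/c2.png",cv2.resize(a,None,fx=5,fy=5,interpolation=cv2.INTER_CUBIC))
E
```

```text
[487.5 152.8  64. ]
[489.  153.4 126. ]
[450.9 133.   58. ]
[465.7 192.8  58. ]
[528.9 177.9  58. ]
[513.6 115.9  58. ]
[ 504.16931365 -165.23908788   46.        ] [279.67152848 212.85784289]
```

View pics/c2.png

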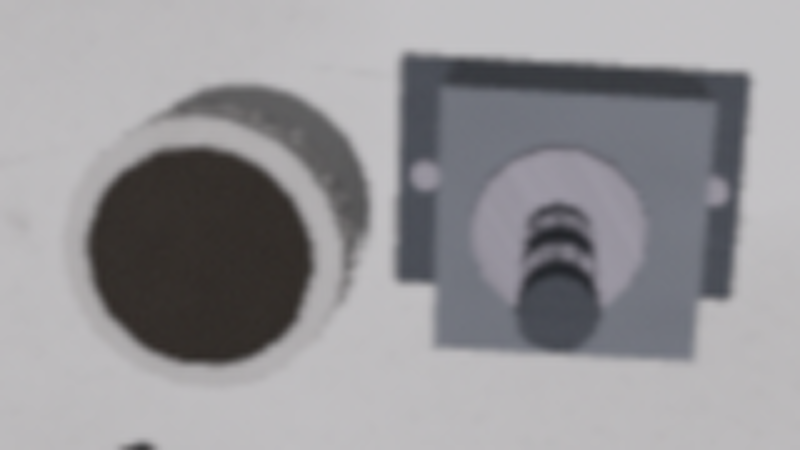

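Handle top is at (281.6,212), giving a stylus position of about (489.6,151.8), already within 1–2 mm. The cup edge is only about 46 mm from the axis, so I'll open to 45 mm before going down.

Request:
carry_out(
  targets=[
    {"hand": 45, "tx": 0, "ty": 0.02, "tz": 0.2, "ax": 0, "ay": 0, "az": 0},
    {"hand": 45, "tx": 0, "ty": 0, "tz": 0.3, "ax": 0, "ay": 0, "az": 0},
    {"hand": 45, "tx": 0, "ty": 0, "tz": 0.4, "ax": 0, "ay": 0, "az": 0},
    {"hand": 45, "tx": 0, "ty": 0, "tz": 0.4, "ax": 0, "ay": 0, "az": 0},
    {"hand": 45, "tx": 0, "ty": 0, "tz": 0.4, "ax": 0, "ay": 0, "az": 0},
    {"hand": 45, "tx": 0, "ty": 0, "tz": 0.4, "ax": 0, "ay": 0, "az": 0},
    {"hand": 45, "tx": 0, "ty": 0, "tz": 0.4, "ax": 0, "ay": 0, "az": 0},
    {"hand": 45, "tx": 0, "ty": 0, "tz": 0.4, "ax": 0, "ay": 0, "az": 0},
    {"hand": 45, "tx": 0, "ty": 0, "tz": 0.4, "ax": 0, "ay": 0, "az": 0},
    {"hand": 45, "tx": 0, "ty": 0, "tz": 0.2, "ax": 0, "ay": 0, "az": 0},
    {"hand": 45, "tx": 0, "ty": 0, "tz": 0.1, "ax": 0, "ay": 0, "az": 0},
    {"hand": 45, "tx": 0, "ty": 0, "tz": 0, "ax": 0, "ay": 0, "az": 0},
    {"hand": 45, "tx": 0, "ty": 0, "tz": 0, "ax": 0, "ay": 0, "az": 0},
  ],
)

```text
time_s: 2.87
tcp_pos: [489.7, 153.3, 78.8]
tool_rot: [0.378, 3.119, 0.0]
wrist_force: [1.3, 0.4, -0.6]
finger_gap: 0.519
grasp_force: 0.0
```

Request:
carry_out(
  targets=[
    {"hand": 0, "tx": 0, "ty": 0, "tz": 0, "ax": 0, "ay": 0, "az": 0},
    {"hand": 0, "tx": 0, "ty": 0, "tz": 0, "ax": 0, "ay": 0, "az": 0},
    {"hand": 0, "tx": 0, "ty": 0, "tz": 0, "ax": 0, "ay": 0, "az": 0},
    {"hand": 0, "tx": 0, "ty": 0, "tz": 0, "ax": 0, "ay": 0, "az": 0},
    {"hand": 0, "tx": 0, "ty": 0, "tz": 0, "ax": 0, "ay": 0, "az": 0},
    {"hand": 0, "tx": 0, "ty": 0, "tz": 0, "ax": 0, "ay": 0, "az": 0},
    {"hand": 0, "tx": 0, "ty": 0, "tz": 0, "ax": 0, "ay": 0, "az": 0},
    {"hand": 0, "tx": 0, "ty": 0, "tz": 0, "ax": 0, "ay": 0, "az": 0},
  ],
)

```text
time_s: 3.53
tcp_pos: [489.7, 152.8, 78.7]
tool_rot: [0.379, 3.119, -0.0]
wrist_force: [-1.3, -0.6, 3.1]
finger_gap: 0.173
grasp_force: 30.0
```

Request:
carry_out(
  targets=[
    {"hand": 0, "tx": 0, "ty": 0, "tz": -0.1, "ax": 0, "ay": 0, "az": 0},
    {"hand": 0, "tx": 0, "ty": 0, "tz": -0.3, "ax": 0, "ay": 0, "az": 0},
    {"hand": 0, "tx": 0, "ty": 0, "tz": -0.4, "ax": 0, "ay": 0, "az": 0},
    {"hand": 0, "tx": 0, "ty": 0, "tz": -0.4, "ax": 0, "ay": 0, "az": 0},
    {"hand": 0, "tx": 0, "ty": 0, "tz": -0.4, "ax": 0, "ay": 0, "az": 0},
    {"hand": 0, "tx": 0, "ty": 0, "tz": -0.4, "ax": 0, "ay": 0, "az": 0},
    {"hand": 0, "tx": 0, "ty": 0, "tz": -0.4, "ax": 0, "ay": 0, "az": 0},
    {"hand": 0, "tx": 0, "ty": 0, "tz": -0.25, "ax": 0, "ay": 0, "az": 0},
    {"hand": 0, "tx": 0, "ty": 0, "tz": -0.1, "ax": 0, "ay": 0, "az": 0},
    {"hand": 0, "tx": 0, "ty": 0, "tz": 0, "ax": 0, "ay": 0, "az": 0},
    {"hand": 0, "tx": 0, "ty": 0, "tz": 0, "ax": 0, "ay": 0, "az": 0},
  ],
)

```text
time_s: 4.45
tcp_pos: [489.3, 152.9, 187.9]
tool_rot: [-0.379, -3.118, 0.001]
wrist_force: [-0.1, 0.4, -0.7]
finger_gap: 0.18
grasp_force: 30.0
```

```bash
python3 - <<'E'
from h import *
s=robot.read_state();print(s["time_s"],s["tcp_pos"],s["finger_gap"],s["grasp_force"],s["wrist_force"])
M=R.from_rotvec(s["tool_rot"]).as_matrix();print(M.round(3))
print(M.T@(np.array([504.2,-166.2,s["tcp_pos"][2]])-s["tcp_pos"])/40)
w=robot.capture("wrist");sc=robot.capture("scene")
f=lambda m,x,y,w_,h,k:cv2.resize(m[y:y+h,x:x+w_],None,fx=k,fy=k,interpolation=cv2.INTER_CUBIC)
cv2.imwrite("pics/c3.png",np.hstack([f(w,170,130,160,240,2.5),f(sc,150,80,160,240,2.5)]))
E
```

```text
4.45 [489.33936001 152.92952432 187.90221688] 0.1795936486767219 29.99991208780557 [-0.14021773  0.38617164 -0.65613164]
[[-0.971  0.239 -0.001]
 [ 0.239  0.971 -0.   ]
 [ 0.001 -0.    -1.   ]]
[-2.26992916e+00 -7.65752721e+00  2.45079516e-03]
```

View pics/c3.png

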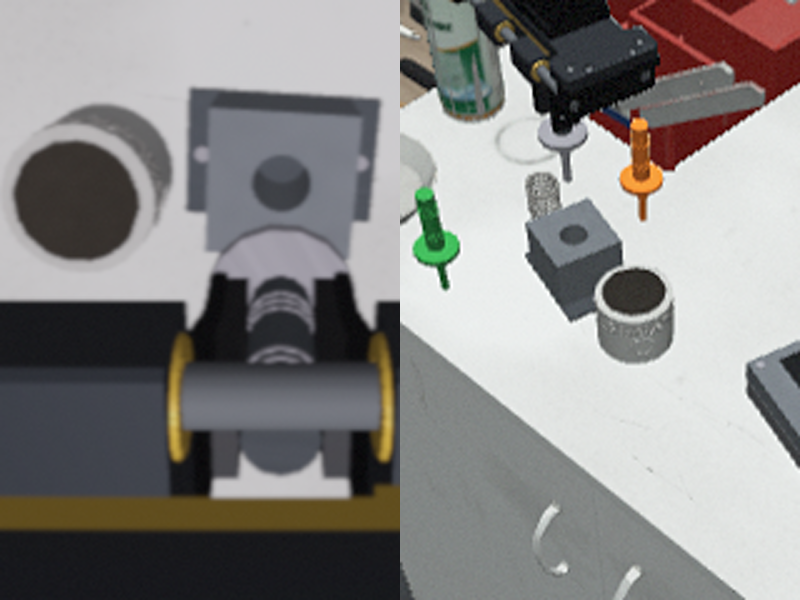

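The stylus is upright in the grip, held centrally. The empty hole is at wrist px (282.8,203.2). Next I'll move above the well and look there.

```bash
python3 - <<'E'
from h import *
s=robot.read_state();print(px2w("wrist",(282.8,203.2),56,s))
E
```

```text
[490.81467442 153.10579353  56.        ]
```

Request:
carry_out(
  targets=[
    {"hand": 0, "tx": -0.07, "ty": -0.26, "tz": 0, "ax": 0, "ay": 0, "az": 0},
    {"hand": 0, "tx": -0.2, "ty": -0.6, "tz": 0, "ax": 0, "ay": 0, "az": 0},
    {"hand": 0, "tx": -0.22, "ty": -0.75, "tz": 0, "ax": 0, "ay": 0, "az": 0},
    {"hand": 0, "tx": -0.22, "ty": -0.75, "tz": 0, "ax": 0, "ay": 0, "az": 0},
    {"hand": 0, "tx": -0.22, "ty": -0.75, "tz": 0, "ax": 0, "ay": 0, "az": 0},
    {"hand": 0, "tx": -0.22, "ty": -0.75, "tz": 0, "ax": 0, "ay": 0, "az": 0},
    {"hand": 0, "tx": -0.22, "ty": -0.75, "tz": 0, "ax": 0, "ay": 0, "az": 0},
    {"hand": 0, "tx": -0.22, "ty": -0.75, "tz": 0, "ax": 0, "ay": 0, "az": 0},
    {"hand": 0, "tx": -0.22, "ty": -0.75, "tz": 0, "ax": 0, "ay": 0, "az": 0},
    {"hand": 0, "tx": -0.22, "ty": -0.7, "tz": 0, "ax": 0, "ay": 0, "az": 0},
    {"hand": 0, "tx": -0.17, "ty": -0.6, "tz": 0, "ax": 0, "ay": 0, "az": 0},
    {"hand": 0, "tx": -0.07, "ty": -0.25, "tz": 0, "ax": 0, "ay": 0, "az": 0},
    {"hand": 0, "tx": 0, "ty": 0, "tz": 0, "ax": 0, "ay": 0, "az": 0},
    {"hand": 0, "tx": 0, "ty": 0, "tz": 0, "ax": 0, "ay": 0, "az": 0},
  ],
)

```text
time_s: 5.72
tcp_pos: [503.7, -167.1, 188.1]
tool_rot: [-0.382, -3.117, 0.0]
wrist_force: [0.5, 1.2, -1.6]
finger_gap: 0.178
grasp_force: 30.0
```

```bash
python3 - <<'E'
from h import *
s=robot.read_state();print(s["time_s"],s["tcp_pos"],s["tool_rot"],s["finger_gap"],s["joints"].round(2))
w=robot.capture("wrist");sc=robot.capture("scene");cv2.imwrite("pics/w4.png",w);cv2.imwrite("pics/s4.png",sc)
f=lambda m,x,y,w_,h,k:cv2.resize(m[y:y+h,x:x+w_],None,fx=k,fy=k,interpolation=cv2.INTER_CUBIC)
cv2.imwrite("pics/c4.png",np.hstack([f(w,180,130,200,150,4)]))
print(w2px("wrist",np.array([504.2,-166.2,46]),s))
E
```

```text
5.7167 [ 503.70856556 -167.13912249  188.07509659] [-3.81916557e-01 -3.11722498e+00  4.46146718e-04] 0.17802403030206562 [-0.48  0.13  0.79  1.83 -0.09  1.22  1.66]
[282.9753547  199.40944262]
```

View pics/c4.png

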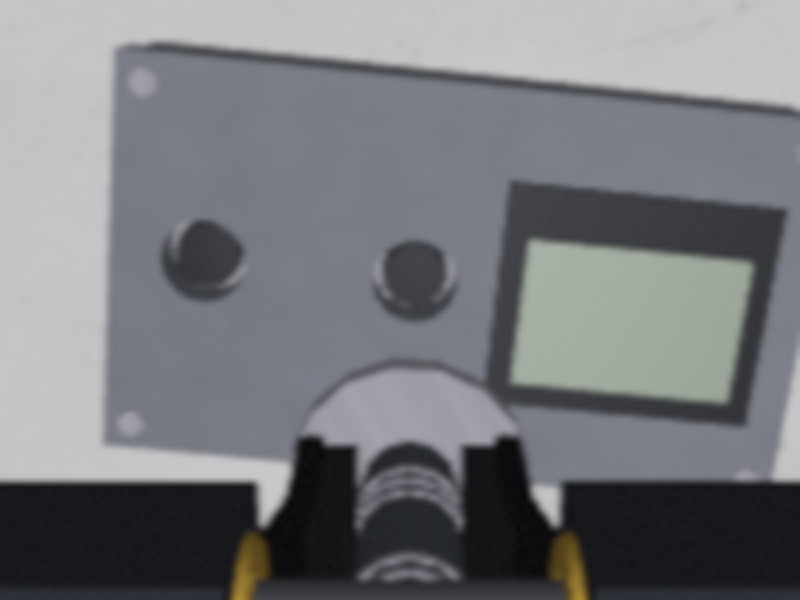

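The well to press is at (283.7,200), within a pixel of where my estimate projects. I'll shift 1 mm and descend to just above the button.

Request:
carry_out(
  targets=[
    {"hand": 0, "tx": 0, "ty": 0.03, "tz": 0.1, "ax": 0, "ay": 0, "az": 0},
    {"hand": 0, "tx": 0, "ty": 0, "tz": 0.3, "ax": 0, "ay": 0, "az": 0},
    {"hand": 0, "tx": 0, "ty": 0, "tz": 0.3, "ax": 0, "ay": 0, "az": 0},
    {"hand": 0, "tx": 0, "ty": 0, "tz": 0.3, "ax": 0, "ay": 0, "az": 0},
    {"hand": 0, "tx": 0, "ty": 0, "tz": 0.3, "ax": 0, "ay": 0, "az": 0},
    {"hand": 0, "tx": 0, "ty": 0, "tz": 0.2, "ax": 0, "ay": 0, "az": 0},
    {"hand": 0, "tx": 0, "ty": 0, "tz": 0.2, "ax": 0, "ay": 0, "az": 0},
    {"hand": 0, "tx": 0, "ty": 0, "tz": 0.15, "ax": 0, "ay": 0, "az": 0},
    {"hand": 0, "tx": 0, "ty": 0, "tz": 0.1, "ax": 0, "ay": 0, "az": 0},
    {"hand": 0, "tx": 0, "ty": 0, "tz": 0.08, "ax": 0, "ay": 0, "az": 0},
    {"hand": 0, "tx": 0, "ty": 0, "tz": 0, "ax": 0, "ay": 0, "az": 0},
    {"hand": 0, "tx": 0, "ty": 0, "tz": 0, "ax": 0, "ay": 0, "az": 0},
    {"hand": 0, "tx": 0, "ty": 0, "tz": 0, "ax": 0, "ay": 0, "az": 0},
  ],
)

```text
time_s: 6.9
tcp_pos: [505.0, -165.2, 107.8]
tool_rot: [0.379, 3.118, 0.0]
wrist_force: [0.3, 0.5, -1.2]
finger_gap: 0.176
grasp_force: 30.0
```

Request:
carry_out(
  targets=[
    {"hand": 0, "tx": 0, "ty": 0, "tz": 0.05, "ax": 0, "ay": 0, "az": 0},
    {"hand": 0, "tx": 0, "ty": 0, "tz": 0.05, "ax": 0, "ay": 0, "az": 0},
    {"hand": 0, "tx": 0, "ty": 0, "tz": 0.05, "ax": 0, "ay": 0, "az": 0},
    {"hand": 0, "tx": 0, "ty": 0, "tz": 0, "ax": 0, "ay": 0, "az": 0},
    {"hand": 0, "tx": 0, "ty": 0, "tz": 0, "ax": 0, "ay": 0, "az": 0},
  ],
)

```text
time_s: 7.32
tcp_pos: [505.0, -165.1, 101.5]
tool_rot: [0.379, 3.118, 0.0]
wrist_force: [-0.2, 0.5, 1.1]
finger_gap: 0.174
grasp_force: 30.0
```

Contact has begun, as expected at this height. I'll go on in small steps.

Request:
carry_out(
  targets=[
    {"hand": 0, "tx": 0, "ty": 0, "tz": 0.05, "ax": 0, "ay": 0, "az": 0},
    {"hand": 0, "tx": 0, "ty": 0, "tz": 0.05, "ax": 0, "ay": 0, "az": 0},
    {"hand": 0, "tx": 0, "ty": 0, "tz": 0, "ax": 0, "ay": 0, "az": 0},
    {"hand": 0, "tx": 0, "ty": 0, "tz": 0, "ax": 0, "ay": 0, "az": 0},
  ],
)

```text
time_s: 7.65
tcp_pos: [504.9, -165.1, 97.4]
tool_rot: [0.379, 3.118, -0.0]
wrist_force: [0.1, 1.1, 2.8]
finger_gap: 0.177
grasp_force: 30.0
```

Request:
carry_out(
  targets=[
    {"hand": 0, "tx": 0, "ty": 0, "tz": 0.025, "ax": 0, "ay": 0, "az": 0},
    {"hand": 0, "tx": 0, "ty": 0, "tz": 0, "ax": 0, "ay": 0, "az": 0},
    {"hand": 0, "tx": 0, "ty": 0, "tz": 0, "ax": 0, "ay": 0, "az": 0},
  ],
)

```text
time_s: 7.9
tcp_pos: [505.0, -165.1, 96.6]
tool_rot: [0.379, 3.118, 0.0]
wrist_force: [0.2, -0.1, 4.1]
finger_gap: 0.175
grasp_force: 30.0
```

Request:
carry_out(
  targets=[
    {"hand": 0, "tx": 0, "ty": 0, "tz": 0.025, "ax": 0, "ay": 0, "az": 0},
    {"hand": 0, "tx": 0, "ty": 0, "tz": 0, "ax": 0, "ay": 0, "az": 0},
    {"hand": 0, "tx": 0, "ty": 0, "tz": 0, "ax": 0, "ay": 0, "az": 0},
  ],
)

```text
time_s: 8.15
tcp_pos: [505.3, -165.3, 96.3]
tool_rot: [0.379, 3.118, 0.001]
wrist_force: [-2.6, 2.1, 11.9]
finger_gap: 0.172
grasp_force: 30.0
```

Request:
carry_out(
  targets=[
    {"hand": 0, "tx": 0, "ty": 0, "tz": 0.02, "ax": 0, "ay": 0, "az": 0},
    {"hand": 0, "tx": 0, "ty": 0, "tz": 0, "ax": 0, "ay": 0, "az": 0},
    {"hand": 0, "tx": 0, "ty": 0, "tz": 0, "ax": 0, "ay": 0, "az": 0},
  ],
)

```text
time_s: 8.4
tcp_pos: [505.6, -165.4, 96.1]
tool_rot: [0.379, 3.117, 0.001]
wrist_force: [-3.9, 1.7, 18.9]
finger_gap: 0.171
grasp_force: 30.0
```

It is on the hard stop: the force rose sharply from 4 to 19 N. I'll hold here a little longer, then withdraw.

Request:
carry_out(
  targets=[
    {"hand": 0, "tx": 0, "ty": 0, "tz": 0, "ax": 0, "ay": 0, "az": 0},
    {"hand": 0, "tx": 0, "ty": 0, "tz": 0, "ax": 0, "ay": 0, "az": 0},
    {"hand": 0, "tx": 0, "ty": 0, "tz": 0, "ax": 0, "ay": 0, "az": 0},
    {"hand": 0, "tx": 0, "ty": 0, "tz": 0, "ax": 0, "ay": 0, "az": 0},
  ],
)

```text
time_s: 8.73
tcp_pos: [505.6, -165.4, 96.1]
tool_rot: [0.379, 3.117, 0.001]
wrist_force: [-4.1, 2.0, 20.3]
finger_gap: 0.174
grasp_force: 30.0
```

Request:
carry_out(
  targets=[
    {"hand": 0, "tx": 0, "ty": 0, "tz": -0.05, "ax": 0, "ay": 0, "az": 0},
    {"hand": 0, "tx": 0, "ty": 0, "tz": -0.1, "ax": 0, "ay": 0, "az": 0},
    {"hand": 0, "tx": 0, "ty": 0, "tz": -0.2, "ax": 0, "ay": 0, "az": 0},
    {"hand": 0, "tx": 0, "ty": 0, "tz": -0.3, "ax": 0, "ay": 0, "az": 0},
    {"hand": 0, "tx": 0, "ty": 0, "tz": -0.4, "ax": 0, "ay": 0, "az": 0},
    {"hand": 0, "tx": 0, "ty": 0, "tz": -0.4, "ax": 0, "ay": 0, "az": 0},
    {"hand": 0, "tx": 0, "ty": 0, "tz": -0.4, "ax": 0, "ay": 0, "az": 0},
    {"hand": 0, "tx": 0, "ty": 0, "tz": -0.3, "ax": 0, "ay": 0, "az": 0},
    {"hand": 0, "tx": 0, "ty": 0, "tz": -0.15, "ax": 0, "ay": 0, "az": 0},
    {"hand": 0, "tx": 0, "ty": 0, "tz": 0, "ax": 0, "ay": 0, "az": 0},
    {"hand": 0, "tx": 0, "ty": 0, "tz": 0, "ax": 0, "ay": 0, "az": 0},
  ],
)

```text
time_s: 9.65
tcp_pos: [504.6, -164.9, 186.4]
tool_rot: [-0.379, -3.119, -0.0]
wrist_force: [0.7, 0.4, -1.3]
finger_gap: 0.178
grasp_force: 30.0
```

```bash
python3 - <<'E'
from h import *
s=robot.read_state();print(s["time_s"],s["tcp_pos"])
M=R.from_rotvec(s["tool_rot"]).as_matrix()
print(M.T@(np.array([490,152.9,s["tcp_pos"][2]])-s["tcp_pos"])/40)
E
```

```text
9.65 [ 504.60455514 -164.94337506  186.37539488]
[2.25557123e+00 7.62797227e+00 1.60690854e-03]
```

Request:
carry_out(
  targets=[
    {"hand": 0, "tx": 0.07, "ty": 0.26, "tz": 0, "ax": 0, "ay": 0, "az": 0},
    {"hand": 0, "tx": 0.2, "ty": 0.6, "tz": 0, "ax": 0, "ay": 0, "az": 0},
    {"hand": 0, "tx": 0.22, "ty": 0.75, "tz": 0, "ax": 0, "ay": 0, "az": 0},
    {"hand": 0, "tx": 0.22, "ty": 0.75, "tz": 0, "ax": 0, "ay": 0, "az": 0},
    {"hand": 0, "tx": 0.22, "ty": 0.75, "tz": 0, "ax": 0, "ay": 0, "az": 0},
    {"hand": 0, "tx": 0.22, "ty": 0.75, "tz": 0, "ax": 0, "ay": 0, "az": 0},
    {"hand": 0, "tx": 0.22, "ty": 0.75, "tz": 0, "ax": 0, "ay": 0, "az": 0},
    {"hand": 0, "tx": 0.22, "ty": 0.75, "tz": 0, "ax": 0, "ay": 0, "az": 0},
    {"hand": 0, "tx": 0.22, "ty": 0.75, "tz": 0, "ax": 0, "ay": 0, "az": 0},
    {"hand": 0, "tx": 0.22, "ty": 0.69, "tz": 0, "ax": 0, "ay": 0, "az": 0},
    {"hand": 0, "tx": 0.16, "ty": 0.58, "tz": 0, "ax": 0, "ay": 0, "az": 0},
    {"hand": 0, "tx": 0.07, "ty": 0.25, "tz": 0, "ax": 0, "ay": 0, "az": 0},
    {"hand": 0, "tx": 0, "ty": 0, "tz": 0, "ax": 0, "ay": 0, "az": 0},
    {"hand": 0, "tx": 0, "ty": 0, "tz": 0, "ax": 0, "ay": 0, "az": 0},
  ],
)

```text
time_s: 10.82
tcp_pos: [489.8, 152.0, 185.7]
tool_rot: [-0.378, -3.118, 0.003]
wrist_force: [-0.1, 0.0, -1.8]
finger_gap: 0.178
grasp_force: 30.0
```

```bash
python3 - <<'E'
from h import *
s=robot.read_state();print(s["time_s"],s["tcp_pos"],s["tool_rot"])
w=robot.capture("wrist");sc=robot.capture("scene")
f=lambda m,x,y,w_,h,k:cv2.resize(m[y:y+h,x:x+w_],None,fx=k,fy=k,interpolation=cv2.INTER_CUBIC)
cv2.imwrite("pics/c5.png",np.hstack([f(w,170,130,160,240,2.5),f(sc,150,80,160,240,2.5)]))
M=R.from_rotvec(s["tool_rot"]).as_matrix()
print(M.T@(np.array([490,152.9,s["tcp_pos"][2]])-s["tcp_pos"])/40)
E
```

```text
10.8167 [489.81430319 151.97873059 185.74404517] [-3.78490070e-01 -3.11773462e+00  2.60228320e-03]
[ 1.00329032e-03  2.34734884e-02 -4.05886587e-05]
```

View pics/c5.png

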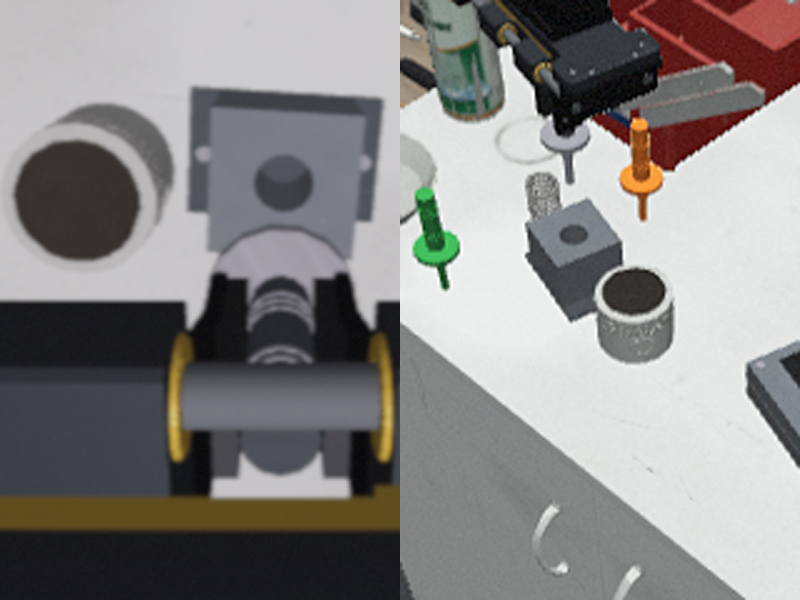

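The stylus is still upright and has not slipped, and the hole (wrist px 283,203) sits in front of it as before. I'll lower it now.

Request:
carry_out(
  targets=[
    {"hand": 0, "tx": 0, "ty": 0.03, "tz": 0.1, "ax": 0, "ay": 0, "az": 0},
    {"hand": 0, "tx": 0, "ty": 0, "tz": 0.3, "ax": 0, "ay": 0, "az": 0},
    {"hand": 0, "tx": 0, "ty": 0, "tz": 0.3, "ax": 0, "ay": 0, "az": 0},
    {"hand": 0, "tx": 0, "ty": 0, "tz": 0.3, "ax": 0, "ay": 0, "az": 0},
    {"hand": 0, "tx": 0, "ty": 0, "tz": 0.3, "ax": 0, "ay": 0, "az": 0},
    {"hand": 0, "tx": 0, "ty": 0, "tz": 0.3, "ax": 0, "ay": 0, "az": 0},
    {"hand": 0, "tx": 0, "ty": 0, "tz": 0.3, "ax": 0, "ay": 0, "az": 0},
    {"hand": 0, "tx": 0, "ty": 0, "tz": 0.3, "ax": 0, "ay": 0, "az": 0},
    {"hand": 0, "tx": 0, "ty": 0, "tz": 0.2, "ax": 0, "ay": 0, "az": 0},
    {"hand": 0, "tx": 0, "ty": 0, "tz": 0.15, "ax": 0, "ay": 0, "az": 0},
    {"hand": 0, "tx": 0, "ty": 0, "tz": 0.05, "ax": 0, "ay": 0, "az": 0},
    {"hand": 0, "tx": 0, "ty": 0, "tz": 0, "ax": 0, "ay": 0, "az": 0},
    {"hand": 0, "tx": 0, "ty": 0, "tz": 0, "ax": 0, "ay": 0, "az": 0},
    {"hand": 0, "tx": 0, "ty": 0, "tz": 0, "ax": 0, "ay": 0, "az": 0},
  ],
)

```text
time_s: 12.08
tcp_pos: [490.8, 154.2, 83.1]
tool_rot: [0.379, 3.118, 0.001]
wrist_force: [1.0, -0.1, -1.9]
finger_gap: 0.177
grasp_force: 30.0
```

Request:
carry_out(
  targets=[
    {"hand": 0, "tx": 0.02, "ty": -0.02, "tz": 0.04, "ax": 0, "ay": 0, "az": 0},
    {"hand": 0, "tx": 0, "ty": 0, "tz": 0.04, "ax": 0, "ay": 0, "az": 0},
    {"hand": 0, "tx": 0, "ty": 0, "tz": 0.02, "ax": 0, "ay": 0, "az": 0},
    {"hand": 0, "tx": 0, "ty": 0, "tz": 0, "ax": 0, "ay": 0, "az": 0},
    {"hand": 0, "tx": 0, "ty": 0, "tz": 0, "ax": 0, "ay": 0, "az": 0},
  ],
)

```text
time_s: 12.5
tcp_pos: [489.4, 153.5, 78.7]
tool_rot: [0.379, 3.119, 0.0]
wrist_force: [-3.1, 0.3, 1.6]
finger_gap: 0.177
grasp_force: 30.0
```

The collar is touching the stand top, at the same height as the pick-up. I'll release and then withdraw.

Request:
carry_out(
  targets=[
    {"hand": 40, "tx": 0, "ty": 0, "tz": 0, "ax": 0, "ay": 0, "az": 0},
    {"hand": 40, "tx": 0, "ty": 0, "tz": 0, "ax": 0, "ay": 0, "az": 0},
    {"hand": 40, "tx": 0, "ty": 0, "tz": 0, "ax": 0, "ay": 0, "az": 0},
    {"hand": 40, "tx": 0, "ty": 0, "tz": 0, "ax": 0, "ay": 0, "az": 0},
    {"hand": 40, "tx": 0, "ty": 0, "tz": 0, "ax": 0, "ay": 0, "az": 0},
    {"hand": 40, "tx": 0, "ty": 0, "tz": 0, "ax": 0, "ay": 0, "az": 0},
    {"hand": 40, "tx": 0, "ty": 0, "tz": -0.1, "ax": 0, "ay": 0, "az": 0},
    {"hand": 40, "tx": 0, "ty": 0, "tz": -0.3, "ax": 0, "ay": 0, "az": 0},
    {"hand": 40, "tx": 0, "ty": 0, "tz": -0.4, "ax": 0, "ay": 0, "az": 0},
    {"hand": 40, "tx": 0, "ty": 0, "tz": -0.5, "ax": 0, "ay": 0, "az": 0},
    {"hand": 40, "tx": 0, "ty": 0, "tz": -0.5, "ax": 0, "ay": 0, "az": 0},
    {"hand": 40, "tx": 0, "ty": 0, "tz": -0.5, "ax": 0, "ay": 0, "az": 0},
    {"hand": 40, "tx": 0, "ty": 0, "tz": -0.5, "ax": 0, "ay": 0, "az": 0},
    {"hand": 40, "tx": 0, "ty": 0, "tz": -0.4, "ax": 0, "ay": 0, "az": 0},
    {"hand": 40, "tx": 0, "ty": 0, "tz": -0.2, "ax": 0, "ay": 0, "az": 0},
    {"hand": 40, "tx": 0, "ty": 0, "tz": 0, "ax": 0, "ay": 0, "az": 0},
    {"hand": 40, "tx": 0, "ty": 0, "tz": 0, "ax": 0, "ay": 0, "az": 0},
  ],
)

```text
time_s: 13.92
tcp_pos: [489.3, 153.4, 214.3]
tool_rot: [0.379, 3.119, 0.0]
wrist_force: [-0.0, 0.2, 0.1]
finger_gap: 0.459
grasp_force: 0.0
```

```bash
python3 - <<'E'
from h import *
w=robot.capture("wrist");sc=robot.capture("scene")
f=lambda m,x,y,w_,h,k:cv2.resize(m[y:y+h,x:x+w_],None,fx=k,fy=k,interpolation=cv2.INTER_CUBIC)
cv2.imwrite("pics/c6.png",np.hstack([f(w,170,130,160,240,2.5),f(sc,150,80,160,240,2.5)]))
E
```

```text
(no output)
```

View pics/c6.png

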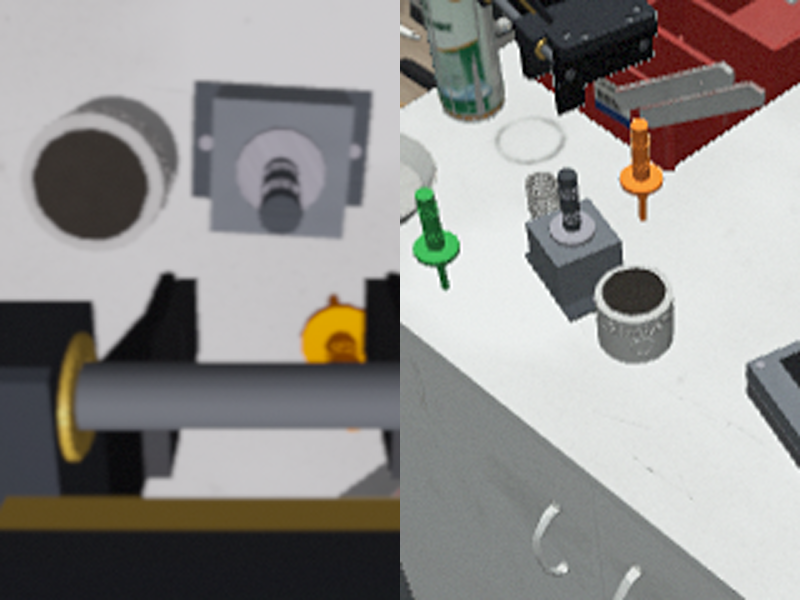

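The stylus stands upright, with its collar flat on the stand (wrist crop (281,168)). The gripper is clear of everything.

```bash
python3 -c "
from station import robot
print(robot.sign_off())"
```

```text
the job is handed in; nothing more can be done
None
```

I pressed the button nearest the display with the stylus down to its hard stop (about 20 N) and held it for over half a second. The stylus is back in its stand, seated on its collar and released, and I handed the job in at about 14 s; no verdict came back.

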